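# Open the forge blower's air gate fully and start it

## Task

The forge blower's air gate is shut. Using only a push of the fingertips, slide the wooden T-handle on top of the gate box past the half-open catch in the middle and on to the stop at the other end of its slot, and only when it stays there, fully open, press the start button on the switch box fully down and let it come up again. Do not pinch the handle, and leave the tin, the steel drift and the wooden blank where they are.

Things in the scene. Friction and masses are not known exactly. Their poses are not given: they have to be found in the camera images.
- gate_box: Fixed blower unit: grey gate box 240 (x) x 130 (y) x 100 mm tall, slot along x in its top; origin at the centre of its underside, on the bench. +x = opening direction; turned by up to 0.4 rad. On its +y side a duct, a blue blower (184 mm disc, 200 mm from the origin) and motor, to y = 335, up to 190 mm high; on -y a duct stub to y = -145. Notches beside slot: x = -44 shut, 0 half, +44 full.
- air_gate (a joint): Sliding handle, in m along the gate box's +x: 0 = shut, at its stop (starts within 6 mm), 0.044 = half-open catch (first detent), 0.088 = fully open, at the far stop. 7 to 9 N of push takes it out of the shut place, about as much out of the catch. Let go between about 0.024 and 0.064 it returns to the catch (within 4 mm); pushed beyond 0.073 it snaps to the far stop and stays.
- gate_handle (a point): Centre of the top edge of the T-handle, 172 mm above the bench, on the gate box's middle line (its y = 0); moves with it. The grip is an upright plate, 26 mm thick along the box's x, 110 mm long along its y, 40 mm tall (132 to 172 mm above the bench), on a 10 mm post at its middle; the box top lies at 100 mm, 32 mm below the grip.
- rear_cheek: Wooden cheek (knife-handle scale, three brass pins) on the shut (-x) side of the T-handle's grip, 10 x 110 x 40 mm, origin at its centre, 8 mm behind the grip's middle plane and 152 mm above the bench; its outer face is the one to push.
- front_cheek: The same cheek on the fully open (+x) side of the grip. Fingers pressing on both cheeks at once count as pinching.
- switch_box: Fixed dark steel box, 90 x 75 x 50 mm tall, on the bench; origin at the centre of its underside. The start button is in the middle of its top.
- start_button_top (a point): Centre of the top face of the black round start button, 32 mm in diameter, in a round steel collar of 48 mm that stands 12 mm above the box; the face stands 10 mm above the collar when up. Pressed straight down.
- start_button (a joint): Travel of the start button in m: 0 = up, 0.006 = fully down; a spring that needs about 5 N, it comes up by itself.
- rivet_tin: Loose round tin, 64 mm across, 100 mm tall, standing; origin at the centre of its underside. Leave alone.
- steel_drift: Loose round steel drift standing upright, 32 mm across, 100 mm tall, narrower at the top; origin at the centre of its underside. Leave alone.
- handle_blank: Loose wooden knife-handle blank, 35 x 125 x 28 mm tall, lying; origin at the centre of its underside. Leave alone.
There are look-alikes about, which are no part of the job. Several things look just like the switch_box: the one meant starts farthest to the robot's left.

How it is judged:
By the outcome, as a careful person would: the job done as asked, in the order asked, and still so for the second after the job is handed in, with the robot touching nothing.
It also fails if it takes over 40 s, if anything falls off the work surface, if the arm or the gripper's body presses on something with over 40 N, if the wrist force passes 120 N, or if a joint passes its speed limit or range.

## Robot

A 7-joint arm with a two-finger parallel gripper is mounted at the origin on the work surface. World frame = base frame: x ahead of the robot, y to its left, z up, the work surface at z = 0. Lengths are in m, angles in rad, forces in N, time in s.
With the tool pointing down it reaches from about 0.35 to 0.9 m from the base axis. Payload 19.9 kg.
Tool frame: the origin (TCP) lies midway between the tips of the shut fingers; the grasp point (between the pads) lies 19 mm behind it (r.grip_depth is the distance from the TCP to the grasp point, in m); z points along the fingers, y is the line along which they close (so a half turn about z gives the same grasp; the last joint's range is limited). The gripper opens to 94 mm and grips with 3 to 60 N. Pads are 16 mm wide; open, the fingers measure 119 mm over their backs; the gripper's body (75 mm by 177 mm) begins 78 mm behind the grasp point.
Start: joints at [1.101, 0.417, -0.01, 1.614, 0.005, 1.111, -0.053], TCP at [0.259, -0.569, 0.205] pointing down, gripper open.
Joint ranges: [-2.81, 2.81], [-0.39, 2.02], [-1.27, 1.25], [0.06, 2.57], [-1.19, 4.33], [0.19, 2], [-2.82, 2.82]. Speed limits (rad/s): [1.89, 1.89, 2.39, 2.39, 3.01, 3.01, 3.01].

## Interface

Orientations are given as a unit quaternion [w, x, y, z].
In Python, from workcell import r, imaging gives the robot as it stands.
- The arm moves only by the tool carry_out, never from a script. Its arguments are lists of equal length, an entry for each row: "travel": the shift along the tool's x, y, z in m, a list of three; "delta_rot": the turn, a rotation vector about the tool's x, y, z in degrees, a list of three; "jaw": the opening, from -1 (shut) to 1 (fully open), so that 0 is half open. In form: {"travel": [[dx, dy, dz], ...], "delta_rot": [[wx, wy, wz], ...], "jaw": [jaw, ...]}. A call has 1 to 12 rows; each row is the pose to reach, as a shift and turn from the pose commanded when the call began, along the tool's axes at that moment; what a row does not reach only later rows make up. A row lasts 1/12 s, in which the tool goes at most 41.7 mm and 7.16 degrees, less where a joint would pass 70% of its speed; a pose out of reach is approached as far as the arm can. A call with a gripper value outside its range is refused whole. The fingers move at their own pace and stop on an object; "squeeze" is the grip in N (left out, the last holds). Time passes only in rows, so rows that repeat a pose let the fingers close. It gives the time, the measured TCP pose, the force, the opening and the grip force at its end, in the units of the state.
- r.observe(): the state, without advancing time (a new reading comes with each control period).
- imaging.read_camera(name): name is "scene" or "top" or "wrist"; returns a dict with "frame" (480x640x3 uint8, red, green, blue), "mtx" (3x3 intrinsics, pixels), "distortion" ([k1, k2, p1, p2, k3] as OpenCV has them; the pictures are not rectified), "rvec" (rotation vector, rad) and "tvec" (3), from world to camera coordinates, as OpenCV has them. Camera axes: x right, y down, z forward; pixel columns grow to the right and rows downward; lengths in m; the calibration is good to about 2 mm. A picture is of the moment at which its call begins. There is no depth.
- r.finish_job(): hands the job in; it is judged then, once.
The state is a dict: "t": time; "qpos": joint angles; "joint_velocities": joint speeds; "tau": joint torques, N m; "position": TCP position; "tool_rot": TCP orientation; "wrist_force": force on the tool from outside, world axes, zero at the start; "torque": the same for the moment, N m; "width": finger opening in m; "grasp_force": force on a finger pad.
Only numpy, scipy, OpenCV 4.12 (cv2) and the standard library are available. Lean on these libraries where they do the work, as an engineer would, in place of code of your own. Each camera call takes 0.05 s, during which the arm holds its last target. There are 200 camera calls.

## Working session

There is one attempt and no reset: what is moved stays moved. The work goes in short steps, Python scripts to look and compute and a tool call to move; the robot and the scene stay as the last step left them, time stands still between calls to the robot, and variables do not carry over. Pictures are saved under pics/ and viewed, at most 10 in all, crops included, and the job is handed in when it is done.

Besides the shell and the picture viewer there is one more tool, called after "Emit:" as name(argument=value, ...), one argument or row to a line, values as JSON. carry_out: Moves the arm, as the interface text tells. Its arguments: {"type":"object","properties":{"travel":{"type":"array","items":{"type":"array","items":{"type":"number"}}},"delta_rot":{"type":"array","items":{"type":"array","items":{"type":"number"}}},"jaw":{"type":"array","items":{"type":"number"}},"squeeze":{"type":"number"}},"required":["travel","delta_rot","jaw"]}

```bash
mkdir -p pics
cat > h.py <<'E'
import numpy as np, cv2, pickle
from scipy.spatial.transform import Rotation as R
from workcell import r, imaging
def shot(n,f):
    c=imaging.read_camera(n); pickle.dump(c,open(f'pics/{f}.pkl','wb'))
    cv2.imwrite(f'pics/{f}.png',c['frame'][:,:,::-1]); return c
def load(f): return pickle.load(open(f'pics/{f}.pkl','rb'))
def ray(c,p):
    u=cv2.undistortPoints(np.array([[p]],float),np.array(c['mtx']),np.array(c['distortion']))[0,0]
    M=cv2.Rodrigues(np.array(c['rvec'],float))[0]; t=np.array(c['tvec'],float).ravel()
    return -M.T@t, M.T@np.array([u[0],u[1],1])
def at(c,p,z):
    o,d=ray(c,p); return o+d*(z-o[2])/d[2]
def proj(c,P):
    return cv2.projectPoints(np.array(P,float).reshape(-1,3),np.array(c['rvec'],float),np.array(c['tvec'],float),np.array(c['mtx']),np.array(c['distortion']))[0][:,0]
E
python3 - <<'E'
from h import *
for n in('top','scene'):
    c=shot(n,n+'0'); print(n,ray(c,(320,240)))
s=r.observe(); print({k:np.round(v,3) for k,v in s.items()}); print(R.from_quat(np.roll(s['tool_rot'],-1)).as_matrix().round(3))
E
```

```text
top (array([ 0.37192991, -0.0966807 ,  1.31307381]), array([ 0.11691952,  0.02114886, -0.99294344]))
scene (array([ 1.30216918, -0.22023857,  0.7091788 ]), array([-0.7953221 ,  0.14397358, -0.58907257]))
{'t': np.float64(0.1), 'qpos': array([ 1.102,  0.418, -0.01 ,  1.614,  0.005,  1.111, -0.053]), 'joint_velocities': array([ 0.   , -0.003,  0.001, -0.001, -0.001,  0.002,  0.001]), 'tau': array([ 0.0000e+00, -8.5259e+01,  6.3900e-01, -4.2669e+01, -4.9000e-02,
        1.6000e-02,  0.0000e+00]), 'position': array([ 0.259, -0.568,  0.205]), 'tool_rot': array([-0.001,  0.977,  0.212, -0.   ]), 'wrist_force': array([ 0.667, -0.308,  0.387]), 'torque': array([-0.046,  0.031, -0.026]), 'grasp_force': np.float64(0.0), 'width': np.float64(0.094)}
[[ 0.91   0.415 -0.001]
 [ 0.415 -0.91   0.001]
 [-0.    -0.001 -1.   ]]
```

View pics/top0.png

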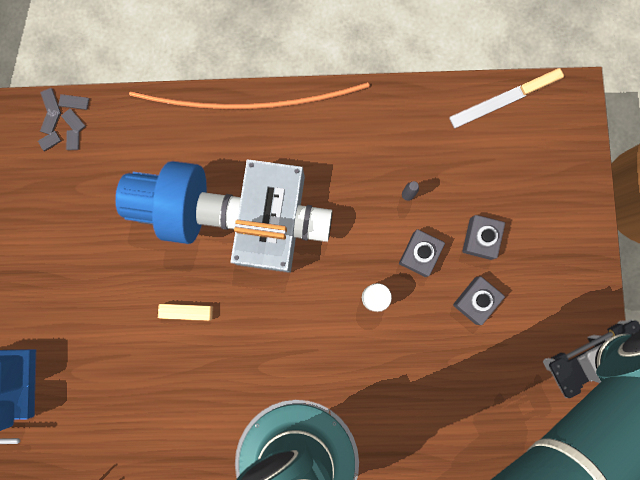

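View pics/scene0.png

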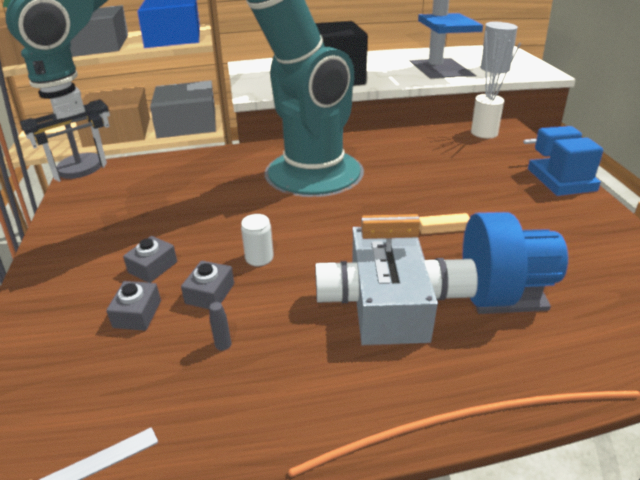

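The top view shows the gate box at about (268,215), with the handle at its near end around (260,230). Three switch boxes have buttons at (424,252), (487,236) and (482,300). Robot-left is image-left, so the one meant should be (424,252). The tin is at (377,297), the drift at (410,190) and the blank at (185,312). I'll confirm in an enlarged crop.

Run:
```python
from h import *
c=load('top0'); f=c['frame'][:,:,::-1]
a=cv2.resize(f[150:280,220:350],None,fx=4.5,fy=4.5,interpolation=cv2.INTER_CUBIC)[:,:585]
b=cv2.resize(f[215:275,390:450],None,fx=3.5,fy=3.5,interpolation=cv2.INTER_CUBIC)
o=np.zeros((585,800,3),np.uint8); o[:a.shape[0],:585]=a; o[:210,588:798]=b
cv2.imwrite('pics/crop.png',o)
for n,p,z in [('A',(424,252),.072),('B',(487,236),.072),('C',(482,300),.072),('tin',(377,297),.1),('drift',(412,187),.1)]: print(n,at(c,p,z).round(3))
```

```text
A [ 0.483 -0.309  0.072]
B [ 0.515 -0.456  0.072]
C [ 0.369 -0.436  0.072]
tin [ 0.383 -0.194  0.1  ]
drift [ 0.63  -0.284  0.1  ]
```

View pics/crop.png

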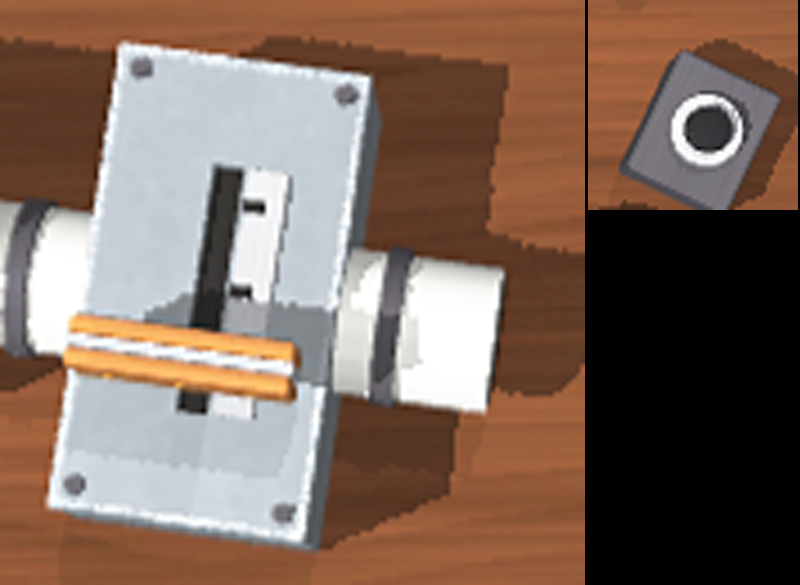

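The crop confirms switch box A: its button is at full-image (424.9,252.1) and it's the leftmost of the three. The box top corners are at crop (120,44), (370,76), (48,507) and (310,546). The middle of the handle's top edge is near (182,355), close to the near end of the slot.

Run:
```python
from h import *
c=load('top0'); g=lambda x,y:(220+(x+.5)/4.5-.5,150+(y+.5)/4.5-.5)
K=[at(c,g(*p),.1) for p in((120,44),(370,76),(48,507),(310,546))]
TL,TR,BL,BR=K; print(np.round(K,3)); print('lens',[np.linalg.norm(a-b).round(3) for a,b in((TL,BL),(TR,BR),(TL,TR),(BL,BR))])
ce=np.mean(K,0); d=(TL+TR-BL-BR)[:2]; th=np.arctan2(d[1],d[0]); w=(TL+BL-TR-BR)[:2]
print('centre',ce.round(4),'yaw',th,'yaw from width',np.arctan2(-w[0],w[1]))
X=np.array([np.cos(th),np.sin(th)]);Y=np.array([-X[1],X[0]])
L,Rr=at(c,g(68,341),.172),at(c,g(295,371),.172); h=(L+Rr)/2
print('handle',h.round(4),np.linalg.norm(L-Rr),'in box',(h-ce)[:2]@X,(h-ce)[:2]@Y)
print('button',at(c,(424.9,252.1),.072).round(4))
# scene cross-check
s=load('scene0'); b=at(c,(424.9,252.1),.072); print('scene proj button, handle, box corners',proj(s,[b,h,*K]).round(1).tolist())
```

```text
[[ 0.708  0.094  0.1  ]
 [ 0.686 -0.034  0.1  ]
 [ 0.47   0.133  0.1  ]
 [ 0.447  0.002  0.1  ]]
lens [np.float64(0.24), np.float64(0.242), np.float64(0.13), np.float64(0.133)]
centre [0.5778 0.0489 0.1   ] yaw -0.15635473915987608 yaw from width -0.17079206877868733
handle [0.5346 0.0555 0.172 ] 0.10941295189183863 in box -0.04367972874698429 -0.0002743737556483941
button [ 0.4825 -0.311   0.072 ]
scene proj button, handle, box corners [[204.2, 266.8], [389.7, 217.8], [437.8, 303.1], [363.9, 305.8], [413.6, 225.3], [351.0, 226.7]]
```

Emit:
carry_out(
  travel=[
    [0.02,-0.021,0],
    [0.04,-0.042,0],
    [0.06,-0.063,0],
    [0.08,-0.084,0],
    [0.1,-0.105,0],
    [0.12,-0.126,0],
    [0.14,-0.147,0],
    [0.16,-0.168,0],
    [0.18,-0.189,0],
    [0.2,-0.21,0],
    [0.22,-0.231,0],
    [0.24,-0.252,0],
  ],
  delta_rot=[
    [0,0,3],
    [0,0,6],
    [0,0,9],
    [0,0,12],
    [0,0,15],
    [0,0,18],
    [0,0,21],
    [0,0,24],
    [0,0,27],
    [0,0,30],
    [0,0,32],
    [0,0,33.7],
  ],
  jaw=[-1,-1,-1,-1,-1,-1,-1,-1,-1,-1,-1,-1],
)

```text
t: 1.1
position: [0.3732, -0.2383, 0.2053]
tool_rot: [-0.0, 0.997, -0.081, -0.0]
wrist_force: [0.3, 0.4, 0.2]
width: 0.0174
grasp_force: 0.0
```

Emit:
carry_out(
  travel=[
    [0.006,-0.032,0],
    [0.012,-0.064,0],
    [0.018,-0.096,0],
    [0.024,-0.128,0],
    [0.03,-0.16,0],
    [0.036,-0.192,0],
    [0.042,-0.224,0],
    [0.048,-0.256,0],
    [0.054,-0.288,0],
    [0.056,-0.318,0],
    [0.056,-0.318,0],
    [0.056,-0.318,0],
  ],
  delta_rot=[
    [0,0,0],
    [0,0,0],
    [0,0,0],
    [0,0,0],
    [0,0,0],
    [0,0,0],
    [0,0,0],
    [0,0,0],
    [0,0,0],
    [0,0,0],
    [0,0,0],
    [0,0,0],
  ],
  jaw=[-1,-1,-1,-1,-1,-1,-1,-1,-1,-1,-1,-1],
)

```text
t: 2.1
position: [0.479, 0.0666, 0.2051]
tool_rot: [-0.0, 0.997, -0.079, -0.0]
wrist_force: [0.4, -0.6, 0.8]
width: 0.0002
grasp_force: 0.0
```

Emit:
carry_out(
  travel=[
    [0,0,0.015],
    [0,0,0.03],
    [0,0,0.045],
    [0,0,0.055],
    [0,0,0.055],
    [0,0,0.055],
  ],
  delta_rot=[
    [0,0,0],
    [0,0,0],
    [0,0,0],
    [0,0,0],
    [0,0,0],
    [0,0,0],
  ],
  jaw=[-1,-1,-1,-1,-1,-1],
)

```text
t: 2.6
position: [0.479, 0.0647, 0.1505]
tool_rot: [0.0, 0.997, -0.08, -0.0]
wrist_force: [0.1, -0.3, 0.3]
width: 0.0006
grasp_force: 0.0
```

Run:
```python
from h import *
c=shot('wrist','w1'); d=shot('scene','s1'); f=d['frame'][90:290,290:490,::-1]
o=np.zeros((480,800,3),np.uint8); o[:360,:480]=cv2.resize(c['frame'][:,:,::-1],(480,360)); o[:320,480:]=cv2.resize(f,(320,320))
cv2.imwrite('pics/v1.png',o)
```

```text
(no output)
```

View pics/v1.png

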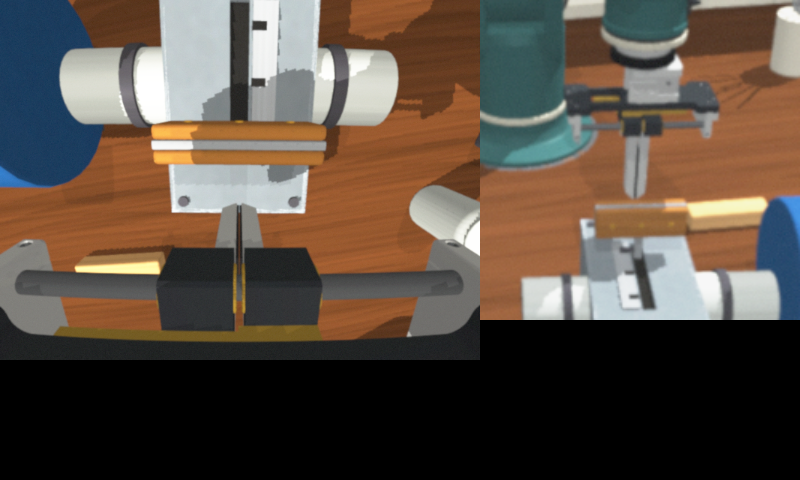

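The wrist view shows the closed fingertips, at about (240,210) in the composite, centred behind the handle and square to the rear cheek. The scene crop agrees, with the tips just behind the grip. Pushing now.

Emit:
carry_out(
  travel=[
    [0.01,0,0],
    [0.02,0,0],
    [0.028,0,0],
    [0.034,0,0],
    [0.039,0,0],
    [0.044,0,0],
    [0.049,0,0],
    [0.054,0,0],
    [0.059,0,0],
    [0.064,0,0],
    [0.069,0,0],
    [0.074,0,0],
  ],
  delta_rot=[
    [0,0,0],
    [0,0,0],
    [0,0,0],
    [0,0,0],
    [0,0,0],
    [0,0,0],
    [0,0,0],
    [0,0,0],
    [0,0,0],
    [0,0,0],
    [0,0,0],
    [0,0,0],
  ],
  jaw=[-1,-1,-1,-1,-1,-1,-1,-1,-1,-1,-1,-1],
)

```text
t: 3.7
position: [0.5529, 0.0533, 0.1505]
tool_rot: [-0.0, 0.997, -0.08, 0.0]
wrist_force: [-1.0, -0.6, -0.3]
width: 0.0008
grasp_force: 0.0
```

Emit:
carry_out(
  travel=[
    [0.005,0,0],
    [0.01,0,0],
    [0.015,0,0],
    [0.02,0,0],
    [0.025,0,0],
    [0.03,0,0],
    [0.034,0,0],
    [0.037,0,0],
    [0.04,0,0],
    [0.042,0,0],
    [0.042,0,0],
    [0.042,0,0],
  ],
  delta_rot=[
    [0,0,0],
    [0,0,0],
    [0,0,0],
    [0,0,0],
    [0,0,0],
    [0,0,0],
    [0,0,0],
    [0,0,0],
    [0,0,0],
    [0,0,0],
    [0,0,0],
    [0,0,0],
  ],
  jaw=[-1,-1,-1,-1,-1,-1,-1,-1,-1,-1,-1,-1],
)

```text
t: 4.7
position: [0.5937, 0.0467, 0.1504]
tool_rot: [-0.0, 0.997, -0.08, -0.0]
wrist_force: [1.1, -0.0, -0.3]
width: 0.0007
grasp_force: 0.0
```

Run:
```python
from h import *
c=shot('wrist','w2'); d=shot('top','t2'); f=d['frame'][150:280,220:350,::-1]
o=np.zeros((400,800,3),np.uint8); o[:300,:400]=cv2.resize(c['frame'][:,:,::-1],(400,300)); o[:,400:]=cv2.resize(f,(400,400),interpolation=cv2.INTER_CUBIC)
cv2.imwrite('pics/v2.png',o); s=r.observe(); print(s['position'].round(4),s['wrist_force'].round(1))
```

```text
[0.5936 0.0467 0.1505] [-0.4 -0.3 -0.5]
```

View pics/v2.png

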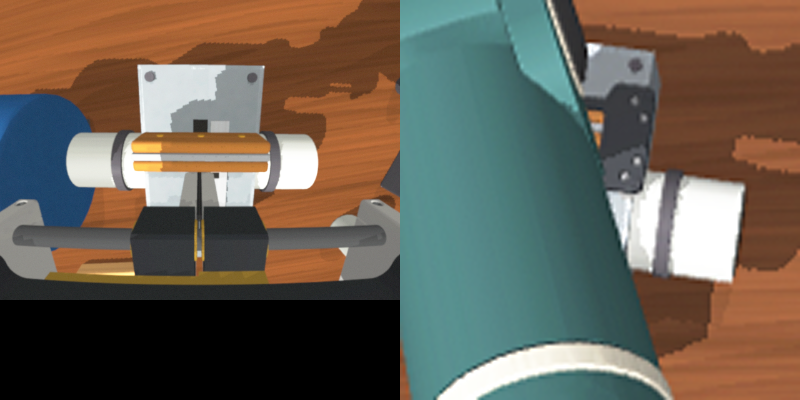

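The wrist view shows the handle well past the middle, its top centre at about (201,157) in the composite (full-image (322,251)), and no force on the tips. I'll measure it.

Run:
```python
from h import *
ce=np.array([.5778,.0489]);X=np.array([np.cos(.16),-np.sin(.16)])
a=load('w1');print('before',[( (at(a,p,.172)[:2]-ce)@X).round(4) for p in((320*1.0,193),)])
c=load('w2'); print('now',((at(c,(322,251),.172)[:2]-ce)@X).round(4), at(c,(322,251),.172).round(4))
```

```text
before [np.float64(-0.0433)]
now 0.0444 [0.6215 0.0408 0.172 ]
```

The handle is at +44 mm, fully open, with the tips no longer touching it. Backing off and lifting.

Emit:
carry_out(
  travel=[
    [-0.02,0,0],
    [-0.04,0,0],
    [-0.04,0,-0.02],
    [-0.04,0,-0.05],
    [-0.04,0,-0.07],
    [-0.046,0.03,-0.07],
    [-0.052,0.06,-0.07],
    [-0.058,0.09,-0.07],
    [-0.064,0.12,-0.07],
    [-0.07,0.15,-0.07],
    [-0.07,0.18,-0.07],
    [-0.07,0.2,-0.07],
  ],
  delta_rot=[
    [0,0,0],
    [0,0,0],
    [0,0,0],
    [0,0,0],
    [0,0,0],
    [0,0,0],
    [0,0,0],
    [0,0,0],
    [0,0,0],
    [0,0,0],
    [0,0,0],
    [0,0,0],
  ],
  jaw=[-1,-1,-1,-1,-1,-1,-1,-1,-1,-1,-1,-1],
)

```text
t: 5.8
position: [0.4916, -0.1424, 0.2207]
tool_rot: [0.0, 0.997, -0.081, 0.0]
wrist_force: [0.2, 0.0, 0.1]
width: 0.0004
grasp_force: 0.0
```

Emit:
carry_out(
  travel=[
    [0.003,0.03,0.0],
    [0.006,0.06,0.0],
    [0.009,0.09,0.0],
    [0.012,0.12,0.0],
    [0.015,0.15,0.02],
    [0.018,0.168,0.05],
    [0.018,0.168,0.08],
    [0.018,0.168,0.11],
    [0.018,0.168,0.125],
    [0.018,0.168,0.125],
    [0.018,0.168,0.125],
  ],
  delta_rot=[
    [0,0,0],
    [0,0,0],
    [0,0,0],
    [0,0,0],
    [0,0,0],
    [0,0,0],
    [0,0,0],
    [0,0,0],
    [0,0,0],
    [0,0,0],
    [0,0,0],
  ],
  jaw=[-1,-1,-1,-1,-1,-1,-1,-1,-1,-1,-1],
)

```text
t: 6.72
position: [0.4835, -0.3081, 0.0955]
tool_rot: [-0.0, 0.997, -0.08, -0.0]
wrist_force: [-0.1, -0.0, 0.9]
width: 0.0007
grasp_force: 0.0
```

Run:
```python
from h import *
c=shot('wrist','w3'); d=shot('top','t3'); e=shot('scene','s3')
o=np.zeros((600,800,3),np.uint8); o[:300,:400]=cv2.resize(c['frame'][:,:,::-1],(400,300))
o[:300,400:700]=cv2.resize(d['frame'][150:280,220:350,::-1],(300,300))
o[300:,:400]=cv2.resize(e['frame'][180:330,80:280,::-1],(400,300)); o[300:,400:]=cv2.resize(e['frame'][190:340,280:480,::-1],(400,300))
cv2.imwrite('pics/v3.png',o); s=r.observe(); print(s['position'].round(4),s['wrist_force'].round(1)); print(proj(c,[s['position'],[.4825,-.311,.072]])/1.6)
```

```text
[ 0.4844 -0.3087  0.097 ] [ 0.5 -0.7  0.8]
[[199.92039067 178.7503835 ]
 [202.38748093 170.00328269]]
```

View pics/v3.png

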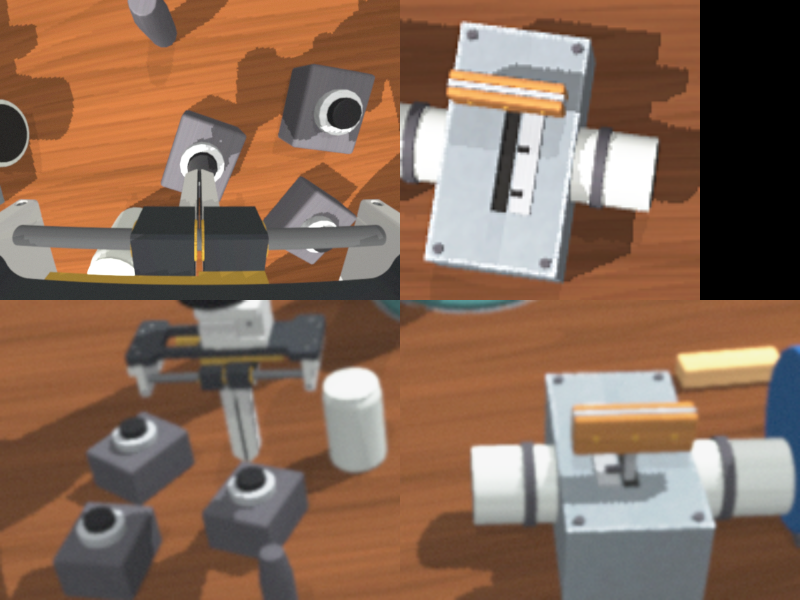

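The top view shows the handle staying at the open end of its slot. The wrist view shows the tips just in front of button A, with the collar centred at about (202,165) in the composite. I'll check the aim against that.

Run:
```python
from h import *
c=load('w3'); a=np.linspace(0,2*np.pi,9)[:-1]
B=np.array([.4825,-.311])
for R_,z in((.024,.062),(.016,.072)):
    p=proj(c,[[B[0]+R_*np.cos(t),B[1]+R_*np.sin(t),z] for t in a])/1.6; print('x',p[:,0].min().round(1),p[:,0].max().round(1),'y',p[:,1].min().round(1))
cv2.imwrite('pics/v4.png',cv2.resize(c['frame'][190:350,230:410,::-1],None,fx=3.5,fy=3.5,interpolation=cv2.INTER_CUBIC))
```

```text
x 180.1 224.6 y 145.0
x 187.0 217.9 y 155.3
```

View pics/v4.png

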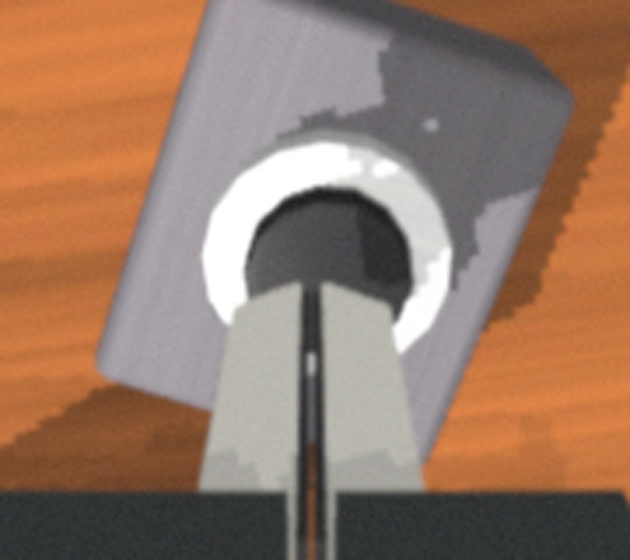

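The collar matches the prediction to within 1 mm. Pressing straight down with a 2.5 mm sideways correction.

Emit:
carry_out(
  travel=[
    [0,0.0025,0.008],
    [0,0.0025,0.016],
    [0,0.0025,0.021],
    [0,0.0025,0.024],
    [0,0.0025,0.026],
    [0,0.0025,0.028],
    [0,0.0025,0.029],
    [0,0.0025,0.03],
    [0,0.0025,0.03],
  ],
  delta_rot=[
    [0,0,0],
    [0,0,0],
    [0,0,0],
    [0,0,0],
    [0,0,0],
    [0,0,0],
    [0,0,0],
    [0,0,0],
    [0,0,0],
  ],
  jaw=[-1,-1,-1,-1,-1,-1,-1,-1,-1],
)

```text
t: 7.62
position: [0.483, -0.3108, 0.0661]
tool_rot: [0.0, 0.997, -0.08, -0.0]
wrist_force: [-7.6, 3.3, 15.9]
width: 0.0006
grasp_force: 7.6
```

Emit:
carry_out(
  travel=[
    [0,0,0.0005],
    [0,0,0.001],
    [0,0,0.001],
    [0,0,0.001],
  ],
  delta_rot=[
    [0,0,0],
    [0,0,0],
    [0,0,0],
    [0,0,0],
  ],
  jaw=[-1,-1,-1,-1],
)

```text
t: 7.95
position: [0.4831, -0.3109, 0.0658]
tool_rot: [0.0, 0.997, -0.08, -0.0]
wrist_force: [-10.3, 5.3, 27.8]
width: 0.0005
grasp_force: 14.0
```

The force rose 12 N for 1 mm of commanded travel, while the tip barely moved. The button is on its bottom stop, so I'll lift off.

Emit:
carry_out(
  travel=[
    [0,0,-0.005],
    [0,0,-0.015],
    [0,0,-0.035],
    [0,0,-0.065],
    [0,0,-0.095],
    [0,0,-0.125],
    [0,0,-0.125],
    [0,0,-0.125],
  ],
  delta_rot=[
    [0,0,0],
    [0,0,0],
    [0,0,0],
    [0,0,0],
    [0,0,0],
    [0,0,0],
    [0,0,0],
    [0,0,0],
  ],
  jaw=[-1,-1,-1,-1,-1,-1,-1,-1],
)

```text
t: 8.62
position: [0.4841, -0.3111, 0.1914]
tool_rot: [0.001, 0.997, -0.08, 0.002]
wrist_force: [-0.2, -0.2, -0.8]
width: 0.0003
grasp_force: 0.0
```

Run:
```python
from h import *
e=shot('scene','s4'); cv2.imwrite('pics/v5.png',cv2.resize(e['frame'][180:360,80:480,::-1],(800,360))); s=r.observe(); print(s['position'].round(3),s['wrist_force'].round(1))
```

```text
[ 0.483 -0.311  0.19 ] [-0.4 -0.  -0.8]
```

View pics/v5.png

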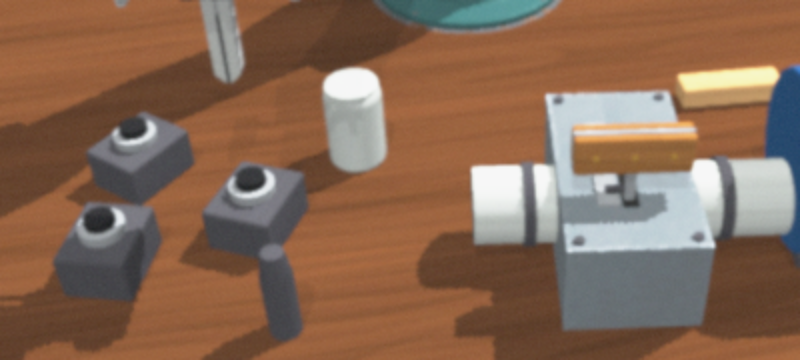

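The button at (250,178) is up again, the handle at (635,148) is still fully open, and the tin, drift and blank haven't moved. The arm is clear of everything.

```bash
python3 -c "
from workcell import r
print(r.finish_job())"
```

```text
the job is handed in; nothing more can be done
None
```

The air gate was pushed fully open and stayed there, then the start button was pressed fully down and came back up; the tin, drift and blank were not touched, and the job is handed in at about 8.7 s of the 40 s allowed.

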